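Set out a sleeve platen to the gauge and hold it

TASK

Take the long flat sleeve platen by its grip block and slide it back until you feel it seat squarely against the stop bar at the end of its stand; then, from there, slide it outward along the stand until its free end is level with the pointer of the gauge post. It will tip off the stand if let go there, so finish while still holding it flat on the stand by the grip block, keep still, and leave the other things on the bench alone.

Things in the scene. Friction and masses are not known exactly. Their poses are not given: they have to be found in the camera images.
- platen_grip (a point): centre of the black grip block, 44 (x) x 26 (y) x 44 mm high, on the loose sleeve platen: a flat aluminium bar 60 wide (x) x 300 long (y) x 12 mm thick, 0.25-0.5 kg; sliding it takes up to 7 N. This point is 22 mm above the bar's upper face, 40 mm from the rear end, 260 mm from the free end. y points along the platen from free end to rear end, z up.
- platen_end (a point): middle of the upper edge of the platen's free end (the end far from the grip block); axes as platen_grip, which lies 260 mm along +y and 22 mm higher. The platen balances about 157 mm from this end: overhanging farther than that, it tips unless held.
- stand: fixed grey steel stand; flat top 90 wide (x) x 216 mm long (y), 60 mm above the table, no side guides. Origin on the table under the middle of the outer edge, over which the platen overhangs; y points from that edge to the stop, -y is outward. The platen starts on it 12-28 mm short of the stop, up to 0.08 rad askew and 8 mm off the middle.
- stop: fixed steel stop bar across the inner end of the stand's top, 76 x 14 x 10 mm high. Origin at the middle of the lower edge of the face that the platen's rear end seats against, 200 mm along the stand's +y from the outer edge, 60 mm above the table; axes as the stand. Seated, the platen overhangs the outer edge by 100 mm.
- gauge_tip (a point): tip of the pointer of the fixed gauge post: the mark for the platen's free end. Thin bare-metal post on a 30 x 36 mm foot, on the stand's +x side of the platen's path; pointer 3 mm wide, at the height of the platen's upper face (72 mm), directed across the path, tip 20 mm clear of a centred platen's edge. Axes as the stand; 185-215 mm outward of its outer edge.
- wing_nut_1: wing nut, 17 x 35 x 18 mm, on the table beneath the overhang; a loose bystander to be left alone; origin at the centre of its underside
- wing_nut_2: second wing nut, 17 x 35 x 18 mm, on the table beneath the overhang; a loose bystander to be left alone; origin at the centre of its underside
- calliper: vernier calliper, 62 x 185 x 8 mm, on the table left of the stand; a loose bystander to be left alone; origin at the centre of its underside
- foam_block: dark foam block, 50 x 66 x 24 mm, on the table left of the stand; a loose bystander to be left alone; origin at the centre of its underside
- hex_key_6: hexagon key, 34 x 92 x 10 mm, on the table left of the stand; a loose bystander to be left alone; origin at the centre of its underside
Not all that is in view belongs to the job. Of the things that look like the part that bears gauge_tip, take the one that is farthest to the robot's right at the start.

How it is judged:
On the way:
1. the platen is seated squarely against the stop bar, pressed on it (contact force between platen and stop above 1 N and angle between the y axis of platen_grip and the y axis of stand, either way round below 0.06 rad), for 0.05 s.
At the end, for the whole second after the job is handed in: The free end is within 6 mm of the pointer along the stand; the platen is in line with the stand within 0.07 rad (end within 25 mm of its middle line), flat within 0.05 rad on the stand's top (block centre 88-101 mm, end 62-82 mm up), slower than 0.02 m/s, and the fingers hold it (over 1 N) (y of platen_end in the frame of gauge_tip between -0.006 and 0.006 m and angle between the y axis of platen_grip and the y axis of stand, either way round below 0.07 rad and x of platen_end in the frame of stand between -0.025 and 0.025 m and height (world z) of platen_grip between 0.088 and 0.101 m and height (world z) of platen_end between 0.062 and 0.082 m and angle between platen_grip's own z axis and vertical below 0.05 rad and contact force between the fingers and platen above 1 N and linear speed of platen below 0.02 m/s); the arm keeps its last pose, push and grip.
It fails at once if the platen is tipped by more than 0.2 rad (angle between platen_grip's own z axis and vertical above 0.2 rad).
It fails at once if the platen is lifted more than 25 mm off the stand (height (world z) of platen_grip above 0.119 m).
It fails at once if a loose bystander is moved by more than 20 mm (distance of any of wing_nut_1, wing_nut_2, calliper, foam_block, hex_key_6 from where it was at the start of the episode above 0.02 m).
It also fails if it takes over 32 s, if anything falls off the work surface, if the arm or the gripper's body presses on something with over 40 N, if the wrist force passes 120 N, or if a joint passes its speed limit or range.

ROBOT

A 7-joint arm with a two-finger parallel gripper is mounted at the origin on a cart in front of the work surface, level with it; the furniture and walls round the work are solid. World frame = base frame: x ahead of the robot, y to its left, z up, the work surface at z = 0. Lengths are in m, angles in rad, forces in N, time in s.
With the tool pointing down it reaches from about 0.425 to 0.875 m from the base axis. Payload 8.4 kg.
Tool frame: the origin (TCP) lies between the finger pads; the fingertips stand bot.tip_reach ahead of it and the grasp point (between the pads) lies 3 mm ahead of it (bot.tip_reach is the distance from the TCP to the fingertips, in m); x points along the fingers, y is the direction in which the jaws open and shut, and the axes are right-handed (so a half turn about x gives the same grasp; the last joint's range is limited). The gripper opens to 87 mm and grips with 3 to 60 N. Pads are 19 mm wide; open, the fingers measure 117 mm over their backs; the gripper's body (75 mm by 190 mm) begins 51 mm behind the grasp point.
Start: joints at [-1.272, 0.333, 0.04, 1.465, -0.013, 1.343, -0.059], TCP at [0.252, 0.599, 0.245] pointing down, gripper open.
Joint ranges: [-2.58, 2.58], [-0.38, 2.09], [-1.3, 1.39], [0.25, 2.4], [-1.5, 4.64], [0.08, 2.09], [-2.65, 2.65]. Speed limits (rad/s): [2.22, 2.22, 2.79, 2.79, 3.14, 3.14, 3.14].

INTERFACE

Orientations are given as a rotation vector (axis times angle).
In Python, from bench import bot gives the robot as it stands.
- The arm moves only by the tool arm_command, never from a script. Its argument "plan" is a list of rows, each a list of 6 numbers: the shift along the tool's x, y, z in mm, then the turn, a rotation vector about the tool's x, y, z in rad. A call has 1 to 10 rows; each row is the pose to reach, as a shift and turn from the pose measured when the call began, along the tool's axes at that moment; what a row does not reach only later rows make up. A row lasts 1/10 s, in which the tool goes at most 50 mm and 8.59 degrees, less where a joint would pass 70% of its speed; a pose out of reach is approached as far as the arm can. A call with a gripper value outside its range is refused whole. "jaw" is the finger opening in mm, from 0 to 87, set as the call begins (left out, the last holds). The fingers move at their own pace and stop on an object; the grip force is fixed at half the most. Time passes only in rows, so rows that repeat a pose let the fingers close. It gives the time, the measured TCP pose, the force and the opening at its end, in the units of the state.
- bot.get_obs(): the state, without advancing time (a new reading comes with each control period).
- bot.camera(name): name is "scene" or "top" or "wrist"; returns the picture (480x640x3 uint8, blue, green, red); there is no depth.
- bot.camera_info(name): a dict with "mtx" (3x3 intrinsics, pixels), "world_from_camera" (4x4, takes a point from camera to world coordinates); the wrist camera has in their place "T_tool_cam" (4x4, takes a point from camera to tool coordinates, whose origin is the TCP and whose axes are the tool frame's). Camera axes: x right, y up, looking along -z (the intrinsics and any distortion apply to the point x, -y, -z); pixel columns grow to the right and rows downward; lengths in m; the calibration is good to about 2 mm. A picture is of the moment at which its call begins: read the wrist's pose just before it. camera_info takes no time and is no camera call.
- bot.sign_off(): hands the job in, once; it reports no verdict.
Trained networks look in the newest picture that a camera, given by its name, has taken for a name from the list of things; names that differ only in an ending like _2 or _b are one class to them, and where a whole thing is asked for, a point or a joint stands for the part that bears it (a point fixed in the world has none). Each returns a list of dicts, best first, with "p" (0 to 1); they miss things now and then, are a little off and sometimes report something else, mostly with a low value. They report only what shows in the picture. A call takes as long as a camera call. They do not tell look-alikes from the thing itself.
- bot.look_for(camera, query): "xy" ([column, row] as shares, 0 to 1, of the picture: columns of its width, rows of its height, amid what is visible of it).
- bot.silhouettes(camera, query): "mask" (480x640 bool, what is visible of it) and "xy" ([column, row] as shares, 0 to 1, of the picture: columns of its width, rows of its height, amid what is visible of it).
- bot.mark_of(camera, query): "xy" ([column, row] as shares, 0 to 1, of the picture: columns of its width, rows of its height: a listed point, or the origin of a listed thing).
The state is a dict: "time_s": time; "q": joint angles; "dq": joint speeds; "tau": joint torques, N m; "tcp_pos": TCP position; "ee_rot": TCP orientation; "wrist_force": force on the tool from outside, world axes, zero at the start; "ft_torque": the same for the moment, N m; "grip_width": opening from 0.0 (shut) to 1.0 (fully open).
Only numpy, scipy, OpenCV 4.12 (cv2) and the standard library are available. Lean on these libraries where they do the work, as an engineer would, in place of code of your own. Each camera call takes 0.05 s, during which the arm holds its last target.

## Working session

There is one attempt and no reset: what is moved stays moved. The work goes in short steps, Python scripts to look and compute and a tool call to move; the robot and the scene stay as the last step left them, time stands still between calls to the robot, and variables do not carry over. Pictures are saved under pics/ and viewed, and the job is handed in when it is done.

Besides the shell and the picture viewer there is one more tool, called as name(argument=value, ...), one argument or row to a line, values as JSON. arm_command: Moves the arm, as the interface text tells. Its arguments: {"type":"object","properties":{"plan":{"type":"array"},"jaw":{"type":"number"}},"required":["plan"]}

```bash
ls; mkdir -p pics; python3 - <<'E'
from bench import bot
import cv2,numpy as np
np.set_printoptions(precision=4,suppress=True)
o=bot.get_obs();print({k:(np.round(v,3)) for k,v in o.items()}, bot.tip_reach)
for c in("scene","top"):
    im=bot.camera(c);cv2.imwrite(f"pics/{c}0.png",im)
    i=bot.camera_info(c);print(c,i)
    for q in("platen_grip","platen_end","stand","stop","gauge_tip"):
        print(q,[(np.round(np.array(d["xy"])*[640,480],1),round(d["p"],2)) for d in bot.mark_of(c,q)])
print(bot.camera_info("wrist"))
E
```

```text
pics
{'time_s': np.float64(0.0), 'q': array([-1.272,  0.334,  0.04 ,  1.466, -0.013,  1.343, -0.058]), 'dq': array([ 0.002, -0.   ,  0.   , -0.001, -0.   , -0.001,  0.002]), 'tau': array([ -0.   , -65.635,   1.335, -40.381,  -0.06 ,   0.044,   0.   ]), 'tcp_pos': array([0.252, 0.599, 0.244]), 'ee_rot': array([ 0.311,  1.548, -0.313]), 'wrist_force': array([-0.385, -0.045,  0.345]), 'ft_torque': array([ 0.01 ,  0.033, -0.021]), 'grip_width': np.float64(1.0)} 0.022
scene {'mtx': array([[512.1719,   0.    , 317.4078],
       [  0.    , 512.1719, 234.8099],
       [  0.    ,   0.    ,   1.    ]]), 'world_from_camera': array([[ 0.595 ,  0.5114, -0.62  , -0.2852],
       [-0.8035,  0.3633, -0.4715, -0.593 ],
       [-0.0159,  0.7787,  0.6272,  0.8721],
       [ 0.    ,  0.    ,  0.    ,  1.    ]])}
platen_grip [(array([315.8, 233.5]), 0.63), (array([377.9, 307.8]), 0.46)]
platen_end [(array([402.7, 287.8]), 0.81)]
stand [(array([356.6, 285.7]), 0.96)]
stop []
gauge_tip [(array([412.3, 257.2]), 0.76), (array([448.1, 295.7]), 0.69)]
top {'mtx': array([[447.0686,   0.    , 321.8334],
       [  0.    , 447.0686, 242.7681],
       [  0.    ,   0.    ,   1.    ]]), 'world_from_camera': array([[-0.0273,  0.9985, -0.0464,  0.4483],
       [-0.9996, -0.0277, -0.0095,  0.0153],
       [-0.0108,  0.0462,  0.9989,  1.3046],
       [ 0.    ,  0.    ,  0.    ,  1.    ]])}
platen_grip [(array([329.1, 252.1]), 0.97)]
platen_end [(array([423.1, 254. ]), 0.73)]
stand [(array([375.3, 251.4]), 0.89)]
stop [(array([304. , 247.4]), 0.52)]
gauge_tip [(array([457.9, 235.4]), 0.54), (array([413. , 218.3]), 0.41)]
{'mtx': array([[343.6262,   0.    , 318.4798],
       [  0.    , 343.6262, 245.7739],
       [  0.    ,   0.    ,   1.    ]]), 'T_tool_cam': array([[ 0.0001,  0.2933, -0.956 , -0.1407],
       [ 1.    ,  0.0008,  0.0004, -0.    ],
       [ 0.0009, -0.956 , -0.2933, -0.0805],
       [ 0.    ,  0.    ,  0.    ,  1.    ]])}
```

View pics/top0.png

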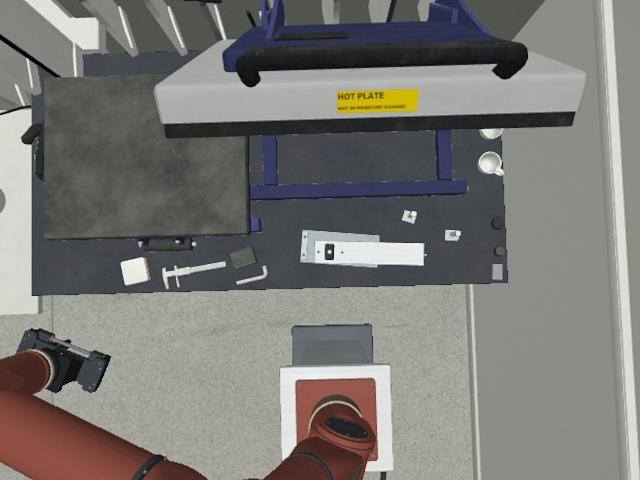

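View pics/scene0.png

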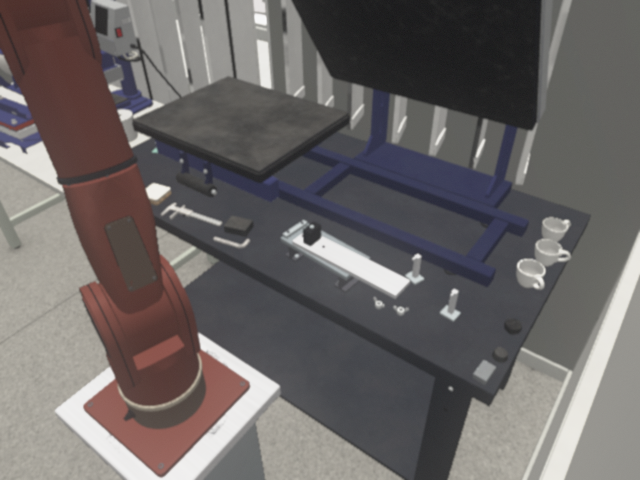

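```bash
cat > h.py <<'E'
from bench import bot
import cv2,numpy as np
from scipy.spatial.transform import Rotation as R
np.set_printoptions(precision=4,suppress=True)
def cam(c,o=None):
    i=bot.camera_info(c);K=i["mtx"]
    if c=="wrist":
        o=o or bot.get_obs();T=np.eye(4);T[:3,:3]=R.from_rotvec(o["ee_rot"]).as_matrix();T[:3,3]=o["tcp_pos"]
        W=T@i["T_tool_cam"]
    else: W=i["world_from_camera"]
    return K,W
def px2w(c,uv,z,o=None):
    K,W=cam(c,o);d=np.linalg.inv(K)@[uv[0],uv[1],1];d=W[:3,:3]@[d[0],-d[1],-d[2]];p=W[:3,3]
    return p+d*(z-p[2])/d[2]
def w2px(c,P,o=None):
    K,W=cam(c,o);q=W[:3,:3].T@(np.array(P)-W[:3,3]);u=K@[q[0],-q[1],-q[2]];return u[:2]/u[2]
E
python3 - <<'E'
from h import *
im=cv2.imread("pics/top0.png");cv2.imwrite("pics/top0c.png",cv2.resize(im[190:290,280:480],None,fx=4,fy=4,interpolation=cv2.INTER_CUBIC))
im=cv2.imread("pics/scene0.png");cv2.imwrite("pics/scene0c.png",cv2.resize(im[200:350,280:480],None,fx=4,fy=4,interpolation=cv2.INTER_CUBIC))
for c,n,uv,z in [("top","grip",(329.1,252.1),.094),("top","end",(423.1,254),.072),("top","stand",(375.3,251.4),0),("top","stop",(304,247.4),.06),("top","g1",(457.9,235.4),.072),("top","g2",(413,218.3),.072),
 ("scene","grip",(315.8,233.5),.094),("scene","end",(402.7,287.8),.072),("scene","stand",(356.6,285.7),0),("scene","g1",(412.3,257.2),.072),("scene","g2",(448.1,295.7),.072)]:
    print(c,n,px2w(c,uv,z))
o=bot.get_obs();print(R.from_rotvec(o["ee_rot"]).as_matrix())
E
```

```text
top grip [0.4787 0.0078 0.094 ]
top end [ 0.467  -0.2506  0.072 ]
top stand [ 0.4794 -0.1275  0.    ]
top stop [0.4946 0.0771 0.06  ]
top g1 [ 0.5155 -0.3481  0.072 ]
top g2 [ 0.5662 -0.2265  0.072 ]
scene grip [ 0.4858 -0.0018  0.094 ]
scene end [ 0.4651 -0.255   0.072 ]
scene stand [ 0.4744 -0.131   0.    ]
scene g1 [ 0.5675 -0.2235  0.072 ]
scene g2 [ 0.5008 -0.3462  0.072 ]
[[ 0.      0.3874  0.9219]
 [ 0.      0.9219 -0.3874]
 [-1.      0.      0.    ]]
```

View pics/top0c.png

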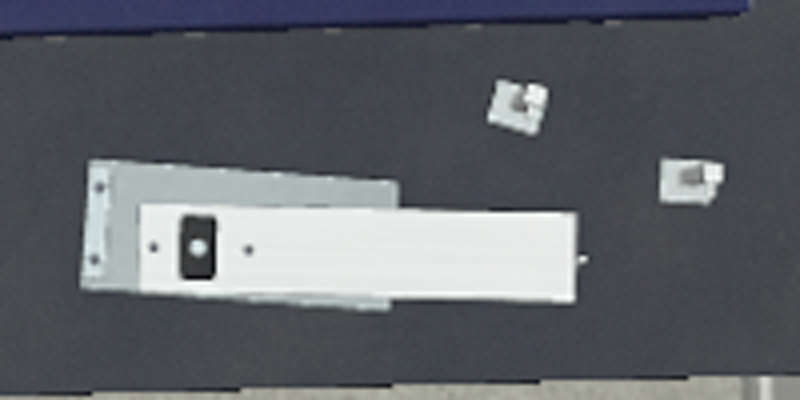

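View pics/scene0c.png

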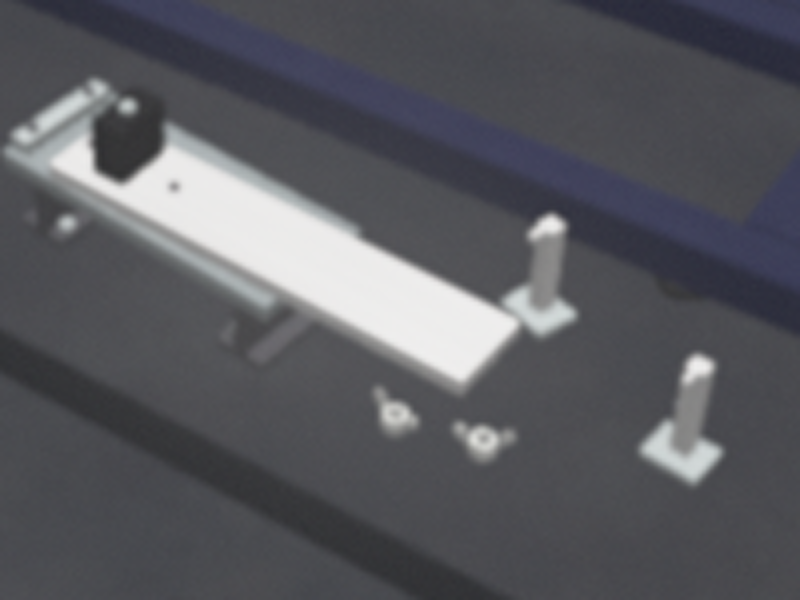

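```bash
python3 - <<'E'
from h import *
f=lambda u,v,z:px2w("top",(280+u/4-.4,190+v/4-.4),z)
for n,u,v,z in [("far-in",90,160,.06),("far-out",398,182,.06),("near-out",390,310,.06),("near-in",80,289,.06),("pl-rear-far",141,205,.072),("pl-rear-near",141,290,.072),("pl-end-far",576,213,.072),("pl-end-near",574,302,.072),("block far-l",183,215,.116),("blk",214,278,.116),("presscorner",(250-280)*4,(238-190)*4,.15)]:
    print(n,f(u,v,z))
# estimates at hover pose needed
E=None
import math
o=bot.get_obs()
Rm=R.from_rotvec(o["ee_rot"]).as_matrix()
print(Rm.T@(np.array([.455,.0,.245])-o["tcp_pos"])*1000)
E
```

```text
far-in [0.5445 0.0812 0.06  ]
far-out [ 0.5231 -0.133   0.06  ]
near-out [ 0.4343 -0.1245  0.06  ]
near-in [0.4547 0.0904 0.06  ]
pl-rear-far [0.5114 0.0461 0.072 ]
pl-rear-near [0.4528 0.0477 0.072 ]
pl-end-far [ 0.4976 -0.2531  0.072 ]
pl-end-near [ 0.4365 -0.2495  0.072 ]
block far-l [0.5018 0.0172 0.116 ]
blk [ 0.4593 -0.0022  0.116 ]
presscorner [0.5206 0.213  0.15  ]
[  -0.4458 -473.7115  419.4706]
```

arm_command(
  plan=[
    [0, -474, 419, -0.35, 0, 0],
    [0, -474, 419, -0.35, 0, 0],
    [0, -474, 419, -0.35, 0, 0],
    [0, -474, 419, -0.35, 0, 0],
    [0, -474, 419, -0.35, 0, 0],
    [0, -474, 419, -0.35, 0, 0],
    [0, -474, 419, -0.35, 0, 0],
    [0, -474, 419, -0.35, 0, 0],
    [0, -474, 419, -0.35, 0, 0],
    [0, -474, 419, -0.35, 0, 0],
  ],
  jaw=87,
)

```text
time_s: 1.6
tcp_pos: [0.4123, 0.1235, 0.2449]
ee_rot: [0.038, 1.57, -0.037]
wrist_force: [0.5, 0.1, 0.4]
grip_width: 0.997
```

arm_command(
  plan=[
    [0, -50, 45, 0, 0, 0],
    [0, -100, 56, 0, 0, 0],
    [0, -150, 56, 0, 0, 0],
    [0, -200, 56, 0, 0, 0],
    [0, -250, 56, 0, 0, 0],
    [0, -280, 56, 0, 0, 0],
    [0, -280, 56, 0, 0, 0],
    [0, -280, 56, 0, 0, 0],
  ],
)

```text
time_s: 2.4
tcp_pos: [0.4546, -0.1598, 0.2448]
ee_rot: [0.041, 1.569, -0.039]
wrist_force: [-0.2, 0.9, -0.6]
grip_width: 0.996
```

```bash
python3 - <<'E'
from h import *
o=bot.get_obs();print(o["tcp_pos"],R.from_rotvec(o["ee_rot"]).as_matrix(),o["time_s"],abs(o["dq"]).max())
im=bot.camera("wrist");cv2.imwrite("pics/w1.png",im)
for q,z in (("platen_grip",.094),("platen_end",.072),("stand",0),("stop",.06),("gauge_tip",.072)):
    for d in bot.mark_of("wrist",q):
        uv=np.array(d["xy"])*[640,480]; print(q,uv,round(d["p"],2),px2w("wrist",uv,z,o))
np.save("o1.npy",o,allow_pickle=True)
E
```

```text
[ 0.4546 -0.1598  0.2448] [[ 0.0012  0.0506  0.9987]
 [ 0.0013  0.9987 -0.0506]
 [-1.      0.0013  0.0011]] 2.4 0.04539433596406245
platen_grip [504.576 257.52 ] 0.95 [0.4833 0.0059 0.094 ]
platen_end [221.504 244.512] 0.89 [ 0.4644 -0.2528  0.072 ]
stop [547.52  255.888] 0.59 [0.4965 0.0676 0.06  ]
gauge_tip [262.592 333.408] 0.95 [ 0.5622 -0.2233  0.072 ]
gauge_tip [130.624 287.712] 0.66 [ 0.5042 -0.3487  0.072 ]
```

View pics/w1.png

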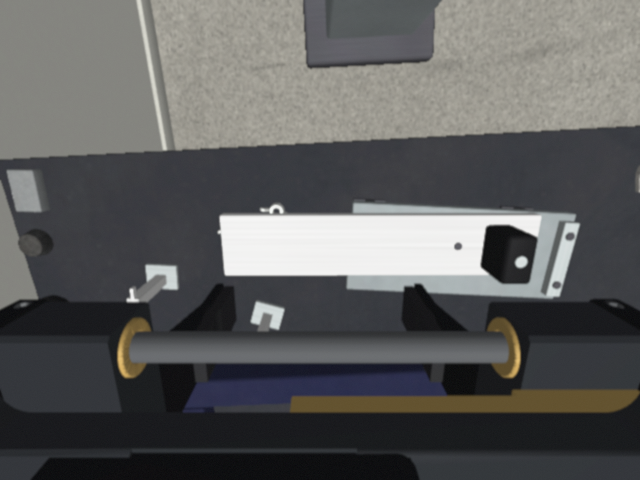

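```bash
python3 - <<'E'
from h import *
im=cv2.imread("pics/w1.png");cv2.imwrite("pics/w1c.png",cv2.resize(im[200:320,110:240],None,fx=5,fy=5,interpolation=cv2.INTER_CUBIC))
E
```

```text
(no output)
```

View pics/w1c.png

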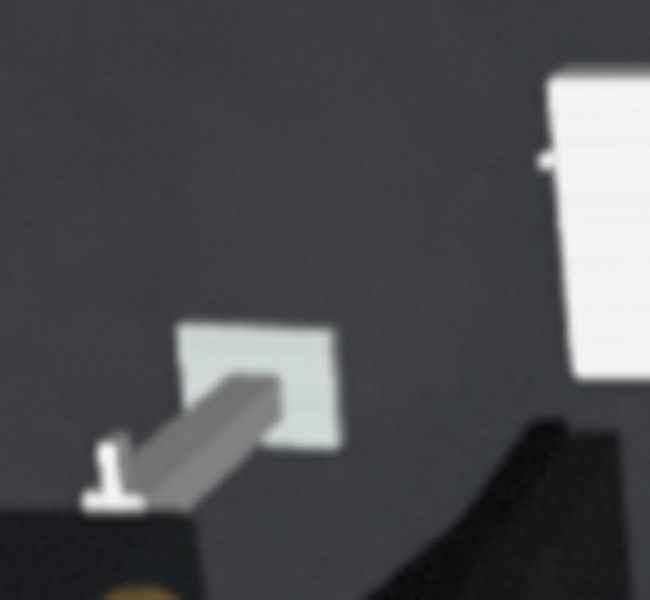

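arm_command(
  plan=[
    [0, 50, 10, 0, 0, 0],
    [0, 100, 18, 0, 0, 0],
    [0, 150, 18, 0, 0, 0],
    [0, 168, 18, 0, 0, 0],
    [40, 168, 18, 0, 0, 0],
    [85, 168, 18, 0, 0, 0],
    [120, 168, 18, 0, 0, 0],
    [140, 168, 18, 0, 0, 0],
    [144, 168, 18, 0, 0, 0],
    [144, 168, 18, 0, 0, 0],
  ],
)

```text
time_s: 3.7
tcp_pos: [0.4807, 0.0098, 0.1008]
ee_rot: [0.036, 1.571, -0.035]
wrist_force: [0.1, -0.1, 0.3]
grip_width: 0.998
```

```bash
python3 - <<'E'
from h import *
o=bot.get_obs();print(o["tcp_pos"],R.from_rotvec(o["ee_rot"]).as_matrix(),o["wrist_force"],o["time_s"])
im=bot.camera("wrist");cv2.imwrite("pics/w2.png",im)
E
```

```text
[0.4807 0.0098 0.1008] [[-0.0001  0.045   0.999 ]
 [ 0.0006  0.999  -0.045 ]
 [-1.      0.0006 -0.0001]] [ 0.0694 -0.1373  0.3499] 3.7
```

View pics/w2.png

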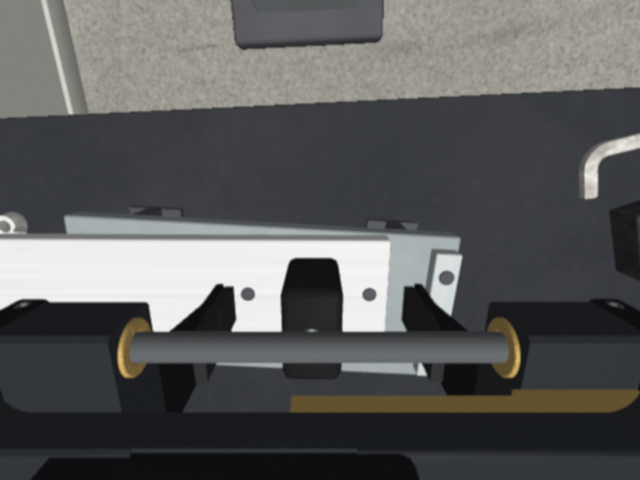

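arm_command(
  plan=[
    [0, 0, 0, 0, 0, 0],
    [0, 0, 0, 0, 0, 0],
    [0, 0, 0, 0, 0, 0],
    [0, 0, 0, 0, 0, 0],
    [0, 0, 0, 0, 0, 0],
    [0, 0, 0, 0, 0, 0],
    [0, 0, 0, 0, 0, 0],
    [0, 0, 0, 0, 0, 0],
  ],
  jaw=0,
)

```text
time_s: 4.55
tcp_pos: [0.4813, 0.0097, 0.1017]
ee_rot: [0.036, 1.569, -0.035]
wrist_force: [-0.3, -2.7, 0.2]
grip_width: 0.352
```

```bash
python3 - <<'E'
from h import *
o=bot.get_obs();print(o["tcp_pos"],R.from_rotvec(o["ee_rot"]).as_matrix(),o["wrist_force"],o["grip_width"]*87,o["time_s"])
im=bot.camera("wrist");cv2.imwrite("pics/w3.png",im)
cv2.imwrite("pics/w3c.png",cv2.resize(im[190:390,0:480],(0,0),fx=1.66,fy=1.66,interpolation=cv2.INTER_CUBIC))
def ang(a,b,z):
    p,q=px2w("wrist",a,z,o),px2w("wrist",b,z,o);d=q-p;return p,q,d[0]/d[1]
print("stand",ang((66,215),(460,236),.06));print("platen",ang((0,235),(385,236.5),.072))
print("stop face",ang((433,250),(418,372),.07))
E
```

```text
[0.4813 0.0097 0.1017] [[ 0.0014  0.0452  0.999 ]
 [ 0.001   0.999  -0.0452]
 [-1.      0.0011  0.0014]] [-0.3067 -2.6682  0.2254] 30.636954286485658 4.55
stand (array([ 0.4331, -0.1246,  0.06  ]), array([0.4548, 0.0887, 0.06  ]), np.float64(0.10153679520282145))
platen (array([ 0.4397, -0.1521,  0.072 ]), array([0.4497, 0.0452, 0.072 ]), np.float64(0.05042976650738931))
stop face (array([0.4588, 0.0709, 0.07  ]), array([0.5345, 0.066 , 0.07  ]), np.float64(-15.361411178679123))
```

View pics/w3c.png

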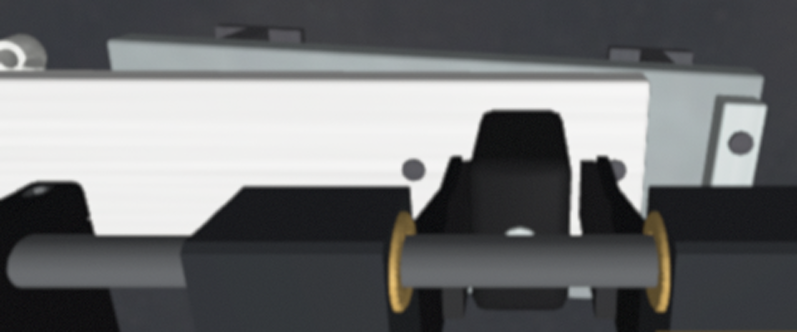

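arm_command(
  plan=[
    [0, 0, 0, 0, 0, 0],
    [0, 0, 0, 0, 0, 0],
    [0, 0, 0, 0, 0, 0],
    [0, 0, 0, 0, 0, 0],
  ],
)

```text
time_s: 5.0
tcp_pos: [0.4813, 0.0095, 0.1016]
ee_rot: [0.036, 1.569, -0.035]
wrist_force: [0.5, -0.5, 1.1]
grip_width: 0.297
```

```bash
python3 - <<'E'
from h import *
o=bot.get_obs();print(o["tcp_pos"],R.from_rotvec(o["ee_rot"]).as_matrix(),o["wrist_force"],o["grip_width"]*87,o["time_s"])
im=bot.camera("wrist")
E
```

```text
[0.4813 0.0095 0.1016] [[ 0.0013  0.0454  0.999 ]
 [ 0.0007  0.999  -0.0454]
 [-1.      0.0008  0.0012]] [ 0.5013 -0.5161  1.1477] 25.821049099655337 5.0
```

arm_command(
  plan=[
    [0, 2, 2, 0.01, 0, 0],
    [0, 5, 4, 0.025, 0, 0],
    [0, 8, 6, 0.04, 0, 0],
    [0, 11, 9, 0.05, 0, 0],
    [0, 14, 11, 0.055, 0, 0],
    [0, 14, 11, 0.055, 0, 0],
  ],
)

```text
time_s: 5.65
tcp_pos: [0.4934, 0.0238, 0.1017]
ee_rot: [0.079, 1.568, -0.077]
wrist_force: [-0.3, -0.2, 0.0]
grip_width: 0.294
```

```bash
python3 - <<'E'
from h import *
o=bot.get_obs();print(o["tcp_pos"],R.from_rotvec(o["ee_rot"]).as_matrix(),o["wrist_force"],o["ft_torque"],o["grip_width"]*87,o["time_s"])
im=bot.camera("wrist");cv2.imwrite("pics/w4.png",im)
cv2.imwrite("pics/w4c.png",cv2.resize(im[190:390,0:480],(0,0),fx=1.66,fy=1.66,interpolation=cv2.INTER_CUBIC))
E
```

```text
[0.4934 0.0238 0.1017] [[ 0.0017  0.0996  0.995 ]
 [ 0.001   0.995  -0.0996]
 [-1.      0.0012  0.0016]] [-0.309  -0.2291  0.0228] [ 0.2448 -0.0273 -0.0098] 25.616697457984664 5.65
```

View pics/w4c.png

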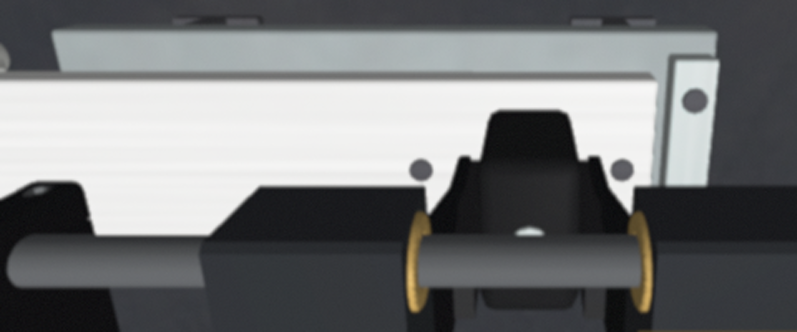

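arm_command(
  plan=[
    [0, 1, 0, 0.003, 0, 0],
    [0, 2, 0, 0.006, 0, 0],
    [0, 3, 0, 0.006, 0, 0],
    [0, 4, 0, 0.006, 0, 0],
    [0, 5, 0, 0.006, 0, 0],
  ],
)

```text
time_s: 6.2
tcp_pos: [0.4937, 0.0287, 0.1017]
ee_rot: [0.084, 1.568, -0.082]
wrist_force: [-0.6, -1.4, -0.1]
grip_width: 0.297
```

arm_command(
  plan=[
    [0, 1, 0, 0, 0, 0],
    [0, 2, 0, 0, 0, 0],
    [0, 3, 0, 0, 0, 0],
  ],
)

```text
time_s: 6.5
tcp_pos: [0.4938, 0.029, 0.1017]
ee_rot: [0.083, 1.568, -0.086]
wrist_force: [-2.4, -14.8, 5.2]
grip_width: 0.298
```

```bash
python3 - <<'E'
from h import *
o=bot.get_obs();print(o["tcp_pos"],R.from_rotvec(o["ee_rot"]).as_matrix(),o["wrist_force"],o["ft_torque"],o["grip_width"]*87,o["time_s"])
im=bot.camera("wrist");cv2.imwrite("pics/w5.png",im)
cv2.imwrite("pics/w5c.png",cv2.resize(im[190:390,0:480],(0,0),fx=1.66,fy=1.66,interpolation=cv2.INTER_CUBIC))
E
```

```text
[0.4938 0.029  0.1017] [[ 0.001   0.107   0.9943]
 [-0.0019  0.9943 -0.107 ]
 [-1.     -0.0018  0.0012]] [ -2.3989 -14.7833   5.1854] [-2.9638  0.4485  0.333 ] 25.938908740570252 6.5
```

View pics/w5c.png

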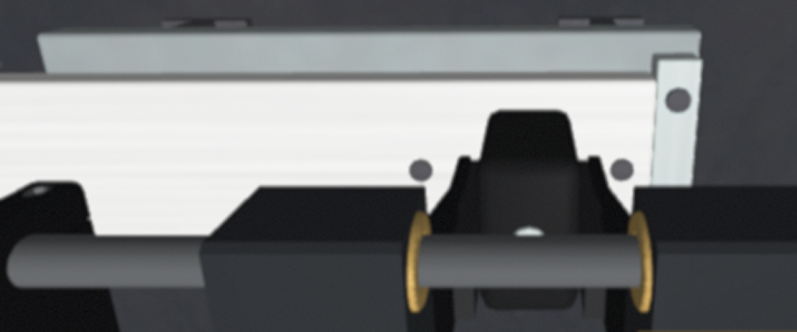

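arm_command(
  plan=[
    [0, 0, 0, 0, 0, 0],
    [0, -4, 0, -0.003, 0, 0],
    [0, -14, 0, -0.005, 0, 0],
    [0, -26, 0, -0.005, 0, 0],
    [0, -39, 0, -0.005, 0, 0],
    [0, -52, 0, -0.005, 0, 0],
    [0, -64, 0, -0.005, 0, 0],
    [0, -72, 0, -0.005, 0, 0],
    [0, -76, 0, -0.005, 0, 0],
    [0, -76, 0, -0.005, 0, 0],
  ],
)

```text
time_s: 7.55
tcp_pos: [0.4855, -0.0472, 0.1018]
ee_rot: [0.079, 1.568, -0.083]
wrist_force: [0.5, 0.6, -1.6]
grip_width: 0.297
```

```bash
python3 - <<'E'
from h import *
o=bot.get_obs();print(o["tcp_pos"],R.from_rotvec(o["ee_rot"]).as_matrix(),o["wrist_force"],o["ft_torque"],o["grip_width"]*87,o["time_s"])
print("slid",(o["tcp_pos"]-[.4938,.029,0])@[.1,.995,0])
E
```

```text
[ 0.4855 -0.0472  0.1018] [[ 0.0008  0.103   0.9947]
 [-0.002   0.9947 -0.103 ]
 [-1.     -0.0019  0.0011]] [ 0.5105  0.591  -1.561 ] [ 0.316  -0.0463  0.017 ] 25.827183955544758 7.55
slid -0.07664163173936078
```

arm_command(
  plan=[
    [0, -6, 0, 0, 0, 0],
    [0, -14, 0, 0, 0, 0],
    [0, -22, 0, 0, 0, 0],
    [0, -28, 0, 0, 0, 0],
    [0, -33, 0, 0, 0, 0],
    [0, -35, 0, 0, 0, 0],
    [0, -35, 0, 0, 0, 0],
    [0, -35, 0, 0, 0, 0],
  ],
)

```text
time_s: 8.35
tcp_pos: [0.482, -0.0818, 0.1018]
ee_rot: [0.079, 1.568, -0.082]
wrist_force: [0.4, -0.5, -2.2]
grip_width: 0.295
```

```bash
python3 - <<'E'
from h import *
o=bot.get_obs();print(o["tcp_pos"],R.from_rotvec(o["ee_rot"]).as_matrix(),o["wrist_force"],o["ft_torque"],o["grip_width"]*87,o["time_s"])
print("slid",(o["tcp_pos"]-[.4938,.029,0])@[.1,.995,0])
ys=np.array([.101,.995,0])
for c in("scene","top","wrist"):
    im=bot.camera(c);cv2.imwrite(f"pics/{c}6.png",im)
    P={}
    for q in("platen_end","gauge_tip","platen_grip"):
        for d in bot.mark_of(c,q):
            uv=np.array(d["xy"])*[640,480];p=px2w(c,uv,.094 if "grip" in q else .072,o if c=="wrist" else None);print(c,q,uv,round(d["p"],2),p,"along",p@ys)
im=cv2.imread("pics/top6.png");cv2.imwrite("pics/top6c.png",cv2.resize(im[200:280,390:490],None,fx=7,fy=7,interpolation=cv2.INTER_CUBIC))
im=cv2.imread("pics/scene6.png");cv2.imwrite("pics/scene6c.png",cv2.resize(im[260:340,390:490],None,fx=7,fy=7,interpolation=cv2.INTER_CUBIC))
E
```

```text
[ 0.482  -0.0818  0.1018] [[ 0.0008  0.1029  0.9947]
 [-0.0019  0.9947 -0.1029]
 [-1.     -0.0018  0.001 ]] [ 0.4448 -0.4518 -2.232 ] [ 0.2489 -0.0033  0.0509] 25.706958037936218 8.35
slid -0.11140655742809817
scene platen_end [436.032 308.88 ] 0.98 [ 0.4507 -0.3424  0.072 ] along -0.29517398579258275
scene platen_end [344.896 245.52 ] 0.65 [ 0.5111 -0.0705  0.072 ] along -0.01850697687575158
scene gauge_tip [448.32  295.488] 0.6 [ 0.5016 -0.3463  0.072 ] along -0.2939062470022219
scene gauge_tip [412.096 258.096] 0.57 [ 0.5644 -0.2246  0.072 ] along -0.1664654090200912
scene platen_grip [343.68  246.384] 0.83 [ 0.4849 -0.0843  0.094 ] along -0.034892954834695546
top platen_end [454.976 259.68 ] 0.76 [ 0.449  -0.3373  0.072 ] along -0.29030248484989396
top gauge_tip [412.608 218.688] 0.71 [ 0.5652 -0.2254  0.072 ] along -0.1671890274509255
top gauge_tip [460.8  238.32] 0.61 [ 0.5072 -0.3557  0.072 ] along -0.3027052647878208
wrist platen_grip [316.288 313.2  ] 0.76 [ 0.4808 -0.0829  0.094 ] along -0.0339336975480264
wrist platen_grip [581.184 285.408] 0.19 [0.4791 0.0418 0.094 ] along 0.09002622385351648
```

View pics/top6c.png

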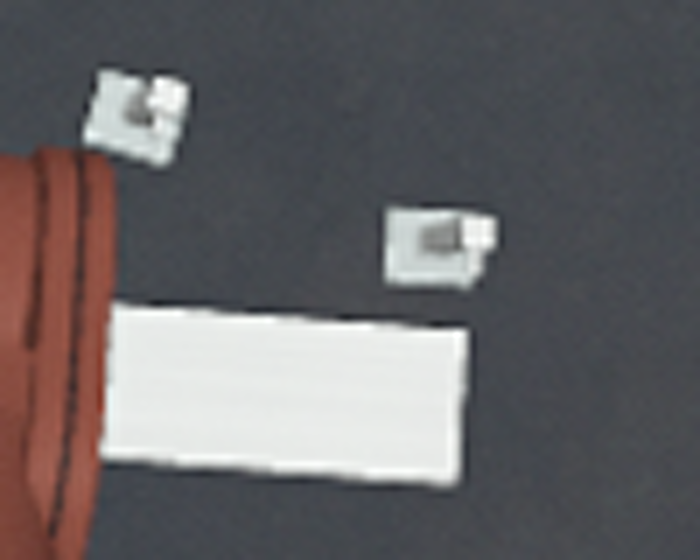

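View pics/scene6c.png

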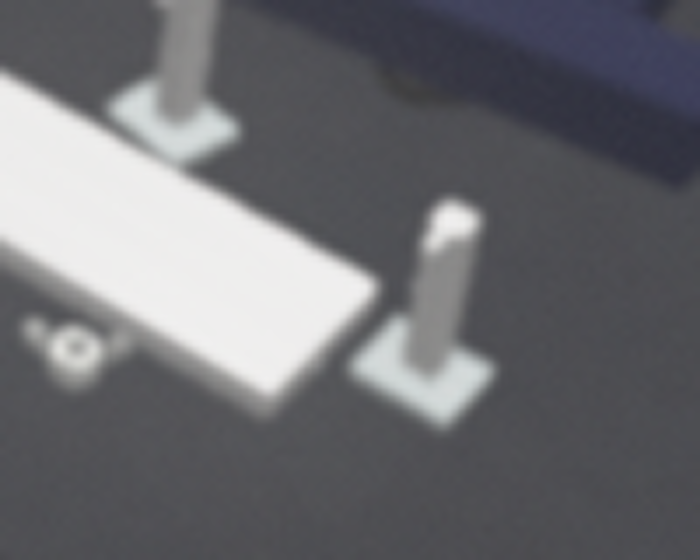

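View pics/wrist6.png

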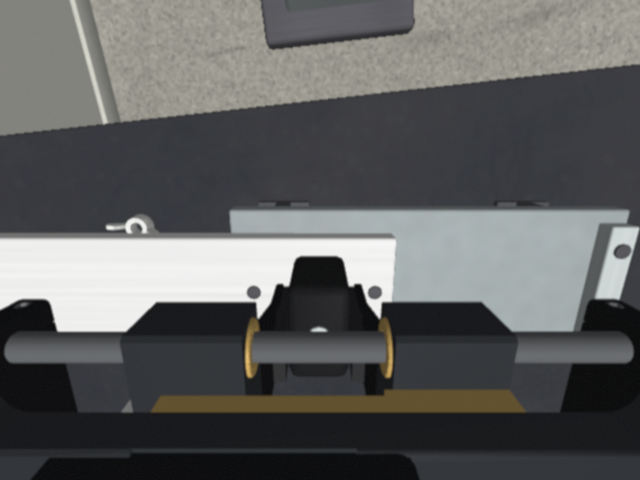

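```bash
python3 - <<'E'
from h import *
a=cv2.resize(cv2.imread("pics/scene6.png")[283:323,425:465],None,fx=14,fy=14,interpolation=cv2.INTER_CUBIC)
cv2.imwrite("pics/z6.png",a)
o=bot.get_obs()
ys=np.array([.1015,.9948,0]);xs=np.array([.9948,-.1015,0])
tip=np.load("o1.npy",allow_pickle=True)
f=lambda u,v:px2w("scene",(390+(u+.5)/7-.5,260+(v+.5)/7-.5),.072)
for n,u,v in [("c1",380,285),("c2",268,403),("tip",430,243)]:
    p=f(u,v);print(n,p,p@ys,p@xs)
f=lambda u,v:px2w("top",(390+(u+.5)/7-.5,200+(v+.5)/7-.5),.072)
for n,u,v in [("c1",468,328),("c2",459,486),("tip",476,266)]:
    p=f(u,v);print("top",n,p,p@ys,p@xs)
E
```

```text
c1 [ 0.483  -0.3448  0.072 ] -0.2939612214951425 0.5154632827679332
c2 [ 0.4199 -0.3391  0.072 ] -0.29473054781309155 0.4521726397793798
tip [ 0.5083 -0.3494  0.072 ] -0.2960105171979541 0.5411175077907779
top c1 [ 0.4853 -0.3428  0.072 ] -0.2917721994220821 0.5175238577175187
top c2 [ 0.4234 -0.3367  0.072 ] -0.292016183942267 0.4553965549692747
top tip [ 0.5095 -0.3469  0.072 ] -0.29342286281860525 0.5421099624837142
```

View pics/z6.png

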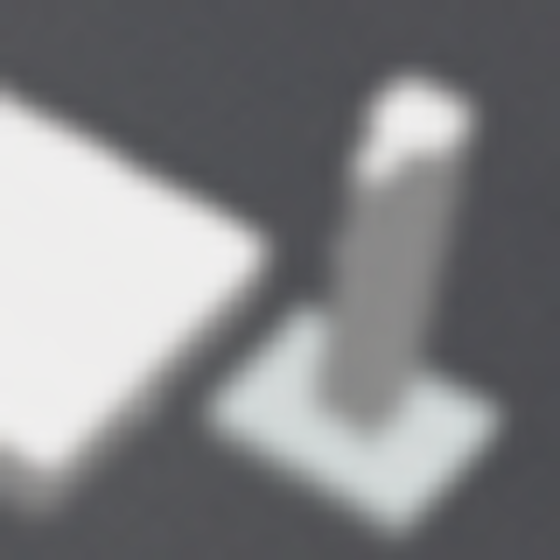

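arm_command(
  plan=[
    [0, -1, 0, 0, 0, 0],
    [0, -2, 0, 0, 0, 0],
    [0, -2, 0, 0, 0, 0],
    [0, -2, 0, 0, 0, 0],
    [0, -2, 0, 0, 0, 0],
    [0, -2, 0, 0, 0, 0],
  ],
)

```text
time_s: 9.55
tcp_pos: [0.4817, -0.084, 0.1019]
ee_rot: [0.079, 1.568, -0.083]
wrist_force: [0.1, 0.4, -2.0]
grip_width: 0.297
```

```bash
python3 - <<'E'
from h import *
o=bot.get_obs();print(o["tcp_pos"],R.from_rotvec(o["ee_rot"]).as_matrix()[:,:2].T,o["wrist_force"],o["ft_torque"],o["grip_width"]*87,abs(o["dq"]).max(),o["time_s"])
ys=np.array([.1015,.9948,0]);print(o["tcp_pos"]@ys-.26)
im=bot.camera("scene");a=cv2.resize(im[220:330,310:470],None,fx=5,fy=5,interpolation=cv2.INTER_CUBIC);cv2.imwrite("pics/z7.png",a)
E
```

```text
[ 0.4817 -0.084   0.1019] [[ 0.0009 -0.002  -1.    ]
 [ 0.103   0.9947 -0.0019]] [ 0.0607  0.3793 -2.0198] [ 0.2671 -0.0609  0.0163] 25.860155839489387 0.0024467664428366206 9.55
-0.2946309928434322
```

View pics/z7.png

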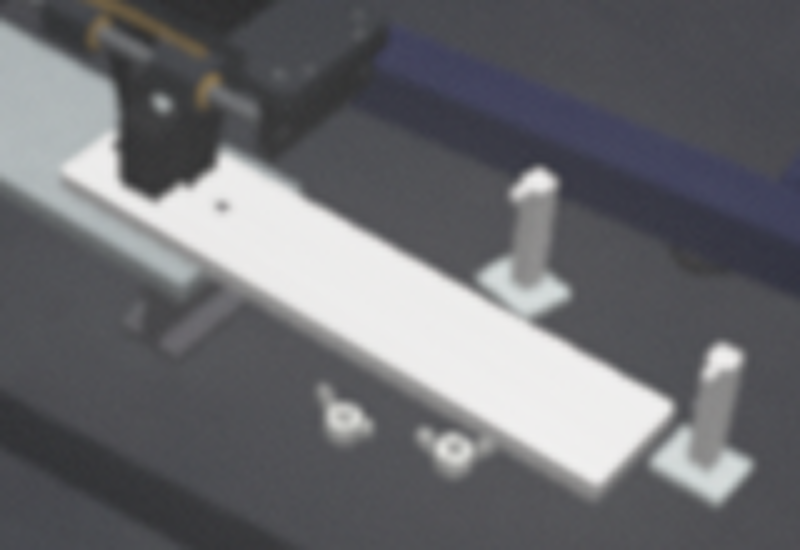

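```bash
python3 -c "
from bench import bot
print(bot.sign_off())"
```

```text
the job is handed in; nothing more can be done
None
```

The platen was seated against the stop, then slid outward to the gauge pointer. I handed the job in at about 9.6 s with the gripper still holding the block. No verdict came back.

- **Gauge post:** two posts matched the description, at top-camera pixels (413, 218) and (458, 235). I used the second because it is the farther right (y ≈ -0.35 m).
- **Seating:** I turned the platen about 0.055 rad to line it up and shifted it about 10 mm toward the middle. I then pushed it into the stop until the wrist force reached about 15 N. The tool stopped moving, and the wrist picture showed no gap.
- **Sliding out:** it moved about 113.5 mm outward from the seated position.
- **Free end against the pointer:** in the last picture the end's edge lines up with the pointer tip. The scene and top pictures taken before the last 2 mm step showed 1.6 mm still to go. Seat distance plus the wrist-camera view of the tip showed 3.2 mm. That leaves the end within about 1 mm either way.
- **Other last checks:**
  - Tool yaw was 0.103 rad, against a stand direction of about 0.10 rad.
  - Tool tilt was about 0.002 rad.
  - The jaws held at 25.9 mm on the 26 mm block.
  - The arm was still.
  - Both wing nuts looked undisturbed.
- **Disagreements:** the network's marks for the pointer tip differed between cameras by up to about 9 mm along the stand. For the final position I relied on edges and pointer tip read from enlarged pictures. I did not look again at the calliper, foam block or hex key, but the arm stayed well clear of them.

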